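# Clamp a control unit in the repair fixture

### The arm

A 6-joint arm with a two-finger parallel gripper is mounted at the origin on the work surface. World frame = base frame: x ahead of the robot, y to its left, z up, the work surface at z = 0. Lengths are in mm, angles in rad, forces in N, time in s.
With the tool pointing down it reaches from about 350 to 975 mm from the base axis. Payload 7.1 kg.
Tool frame: the origin (TCP) lies at the very end of the fingers, on their centre line; the grasp point (between the pads) lies 19 mm behind it; z points along the fingers, y is the direction in which the jaws open and shut (so a half turn about z gives the same grasp; the last joint's range is limited). The gripper opens to 88 mm and grips with 3 to 60 N. Pads are 20 mm wide; open, the fingers measure 115 mm over their backs; the gripper's body (75 mm by 178 mm) begins 61 mm behind the grasp point.
Start: joints at [1.278, 0.423, 1.63, -0, 1.089, -0.019], TCP at [168.963, 601.711, 222.675] pointing down, gripper open.
Joint ranges: [-3, 3], [-0.9, 2.11], [0.09, 2.58], [-1.31, 4.45], [0.11, 2.69], [-2.54, 2.54]. Speed limits (rad/s): [2.39, 2.39, 3.01, 3.14, 3.14, 3.14].

### API

Orientations are given as a rotation vector (axis times angle).
In Python, from workcell import readout, imaging, close_job gives the robot as it stands.
- The arm moves only by the tool carry_out, never from a script. Its argument "rows" is a list of rows, each a list of 3 entries, a list of its own where there are three numbers: the shift along the tool's x, y, z in m, then the turn, a rotation vector about the tool's x, y, z in rad, then the closure, from 0 (fully open) to 1 (shut). In form: [[[dx, dy, dz], [wx, wy, wz], hand], ...]. A call has 1 to 12 rows; each row shifts and turns the commanded pose from where the row before left it, along the tool's axes as they then stand; what a row does not reach is not made up. A row lasts 1/12 s, in which the tool goes at most 41.7 mm and 7.16 degrees, less where a joint would pass 70% of its speed; a pose out of reach is approached as far as the arm can. A call with a gripper value outside its range is refused whole. The fingers move at their own pace and stop on an object; the grip force is fixed at half the most. Time passes only in rows, so rows that do not move let the fingers close. It gives the time, the measured TCP pose, the force and the opening at its end, in the units of the state.
- readout.get_obs(): the state, without advancing time (a new reading comes with each control period).
- imaging.get_image(name): name is "scene" or "top"; returns the picture (400x640x3 uint8, red, green, blue); there is no depth.
- imaging.camera_params(name): a dict with "fx", "fy", "cx", "cy" (pixels), "rvec" (rotation vector, rad) and "tvec" (3), from world to camera coordinates, as OpenCV has them. Camera axes: x right, y down, z forward; pixel columns grow to the right and rows downward; lengths in mm; the calibration is good to about 2 mm. A picture is of the moment at which its call begins. camera_params takes no time and is no camera call.
- close_job(): hands the job in, once; it reports no verdict.
The state is a dict: "t": time; "qpos": joint angles; "qvel": joint speeds; "joint_torque": joint torques, N m; "ee_pos": TCP position; "orientation": TCP orientation; "ft_force": force on the tool from outside, world axes, zero at the start; "moment": the same for the moment, N m; "width": finger opening in mm.
Only numpy, scipy, OpenCV 4.12 (cv2) and the standard library are available. Lean on these libraries where they do the work, as an engineer would, in place of code of your own. Each camera call takes 0.05 s, during which the arm holds its last target.

### The job

Push the open aluminium control-unit housing along its two blue rails until it is fully home against the blue end stop, and then push the red handle of the toggle clamp over, past its dead point, until it snaps into lock and its rubber pad presses on the housing's side lug. Only push with the fingers: do not lift the housing or tip it, and leave the other things on the bench where they are.

Things in the scene. Friction and masses are not known exactly. Their poses are not given: they have to be found in the camera images.
- fixture: Dark steel repair fixture, fixed to the bench, plate 12 mm thick. Origin on the bench under the centre of the housing's home; x runs along the blue rails to the end stop, y to the toggle clamp, z up. Plate: x -155 to 95 mm, y -78 to 78 mm; under the clamp x -45 to 65 mm, out to y = 182 mm. Rails: x -135 to 55 mm, tops 26 mm above the bench, channel between them 115 mm wide about y = 0.
- stop (a point): Middle of the blue end stop's face that meets the housing: fixture x = 55 mm, y = 0, 25 mm above the bench. The stop is 120 mm wide, its top 38 mm above the bench.
- pivot (a point): Clamp's pivot, on the lever's swing plane: fixture x = 28 mm, y = 135 mm, 72 mm above the bench. Lever and arm turn about the fixture's x direction here. The clamp's steel block and side plates stand here, fixture x -15 to 45 mm, y 100 to 162 mm, up to 82 mm above the bench.
- housing: Loose open cast-aluminium control unit with a green board inside, 0.35 to 0.7 kg, body 110 x 110 x 34 mm, flat upright sides, lying on the fixture's plate between the rails (2.5 mm play each side). Origin at the centre of its underside, axes as the fixture's. Push its flat side at own x = -55 mm. Two bosses stick out on its -y side. Starts 25 to 55 mm short of home; home is fixture x = 0.
- lug (a point): Centre of the top of the housing's clamp lug, which sticks out on its +y side: own x = 0, y = 67 mm, 36 mm above its underside (48 mm above the bench); 32 x 26 mm. The clamp pad lands here when the housing is home.
- lever (a joint): Toggle clamp's lever, rad. 0 = open (leans 25 degrees from upright towards the housing), 1.57 = locked (65 degrees from upright, leaning to fixture +y, away from the housing). A spring holds it open up to the dead point at about 0.95; beyond that it snaps by itself to 1.57. About 7 N at the red bar starts it, falling to nothing at the dead point. Arm and pad come down with it.
- lever_bar (a point): Centre of the red cross-bar on top of the lever: round bar 16 mm thick, 48 mm long along fixture x. Swings at 95 mm radius about point pivot in the plane fixture x = 28 mm. Open: fixture y = 95 mm, 158 mm above the bench; top of arc 167 mm; dead point: y = 182 mm, 154 mm up; locked: y = 221 mm, 112 mm up. Push it on the side facing the housing (-y).
- clamp_arm: Steel clamp arm, 14 mm wide, at fixture x = 0, driven by the lever: from 65 degrees up (open, top 150 mm above the bench) to level (locked). Origin on the pivot axis; its own -y points along the arm to the pad, 68 mm out.
- pad: Sprung rubber-tipped pad, 18 mm across, at the end of the clamp arm; when locked on the housing's lug it presses with about 5 N. Origin on the arm's centre line, 27 mm above the pad's face.
- screwdriver: Loose screwdriver with a teal handle, lying beside the fixture on the side away from the clamp. Leave alone. Origin on its underside near its middle.
- spacer: Loose brass ring 28 mm across, 22 mm high, on the bench near the fixture. Leave alone. Origin at the centre of its underside.
- flux_bottle: Loose white bottle with a red cap, 44 mm across, 110 mm high. Leave alone. Origin at the centre of its underside.
- wire_reel: Loose metal reel 60 mm across, 40 mm high. Leave alone. Origin at the centre of its underside.
- cover: Loose black plastic cover 120 x 110 x 14 mm. Leave alone. Origin at the centre of its underside.
- screw_cup: Loose blue plastic cup 64 mm across, 45 mm high. Leave alone. Origin at the centre of its underside.
- brush: Loose brush with a wooden handle. Leave alone. Origin on its underside near its middle.
There are look-alikes about, which are no part of the job. There is more than one size of the housing; the one meant has the size given above.

How it is judged:
By the outcome, as a careful person would: the job done as asked, in the order asked, and still so for the second after the job is handed in, with the robot touching nothing.
It also fails if it takes over 43 s, if anything falls off the work surface, if the arm or the gripper's body presses on something with over 40 N, if the wrist force passes 120 N, or if a joint passes its speed limit or range.

## Working session

There is one attempt and no reset: what is moved stays moved. The work goes in short steps, Python scripts to look and compute and a tool call to move; the robot and the scene stay as the last step left them, time stands still between calls to the robot, and variables do not carry over. Pictures are saved under pics/ and viewed, and the job is handed in when it is done.

Besides the shell and the picture viewer there is one more tool, called after ">>>" as name([rows], argument=value, ...), one row to a line, values as JSON. carry_out: Moves the arm, as the interface text tells. Its arguments: {"type":"object","properties":{"rows":{"type":"array","items":{"type":"array"}}},"required":["rows"]}

```bash
mkdir -p pics; ls
python3 - <<'E'
from workcell import readout, imaging
import cv2
print(readout.get_obs())
for n in ("scene","top"):
    print(n,imaging.camera_params(n))
    cv2.imwrite(f"pics/{n}0.png",imaging.get_image(n)[:,:,::-1])
E
```

```text
pics
{'t': 0.0, 'qpos': array([ 1.27799259e+00,  4.23813516e-01,  1.63066163e+00, -2.77269221e-05,
        1.08861206e+00, -1.90196363e-02]), 'qvel': array([-2.93454683e-03,  6.86670869e-04, -1.94842129e-03,  1.08362928e-03,
        4.75811578e-06,  1.26861147e-03]), 'joint_torque': array([-2.71256220e-03, -5.44624650e+01, -2.73651749e+01,  6.39465521e-02,
        2.29673961e-02, -1.25016809e-04]), 'ee_pos': array([168.82269155, 601.20241005, 221.92990708]), 'orientation': array([-4.28668626e-01, -3.11199879e+00,  2.32499736e-03]), 'ft_force': array([ 0.11529804, -0.38736139, -0.79139594]), 'moment': array([ 0.02611785,  0.03468068, -0.03586693]), 'width': 87.93913503651396}
scene {'fx': 395.264586002805, 'fy': 395.264586002805, 'cx': 321.038628982176, 'cy': 201.33239428297819, 'rvec': array([ 1.36699718,  2.22294267, -0.88113833]), 'tvec': array([ 247.95378449, -274.89774624, 1510.47403727])}
top {'fx': 471.232819786716, 'fy': 471.232819786716, 'cx': 318.5513999466646, 'cy': 199.62786393423812, 'rvec': array([ 2.14268408, -2.14989337,  0.15756077]), 'tvec': array([  -2.25750591,  528.27246284, 1430.2150378 ])}
```

View pics/scene0.png

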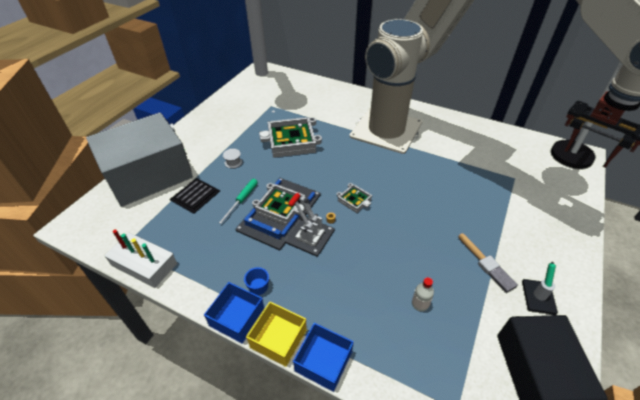

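View pics/top0.png

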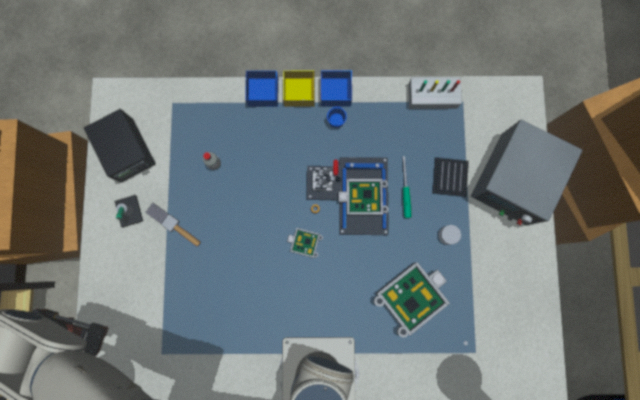

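Housings: one between the blue rails at top (365,196), a smaller one at (306,241) and a larger one at (412,298). The one in the fixture looks like the one meant. I'll confirm that in an enlarged crop.

Run:
```python
import cv2
a=cv2.imread("pics/top0.png")[145:245,290:420]; cv2.imwrite("pics/topc.png",cv2.resize(a,None,fx=6,fy=6,interpolation=cv2.INTER_CUBIC))
a=cv2.imread("pics/scene0.png")[170:260,225:345]; cv2.imwrite("pics/scenec.png",cv2.resize(a,None,fx=6,fy=6,interpolation=cv2.INTER_CUBIC))
```

```text
(no output)
```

View pics/topc.png

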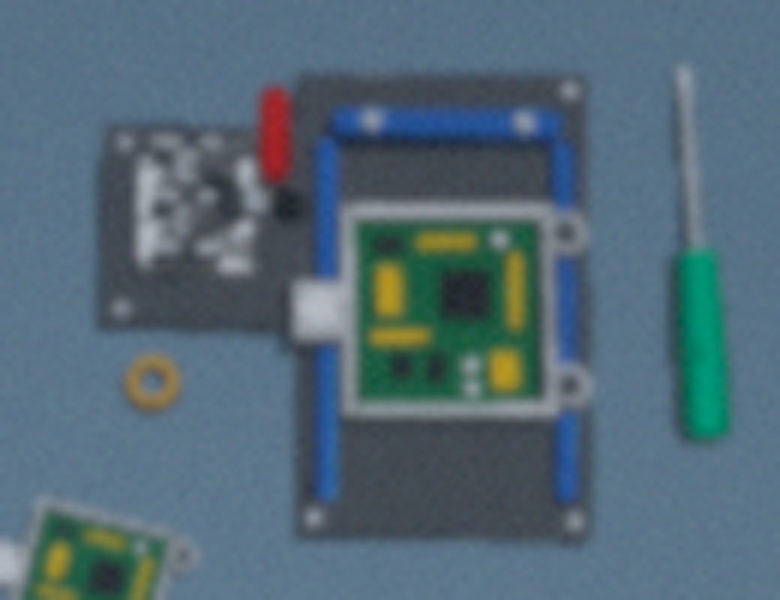

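View pics/scenec.png

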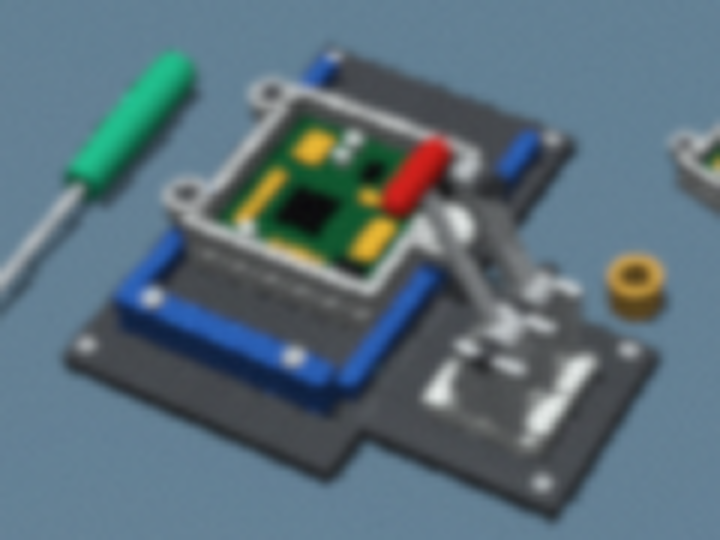

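```bash
cat > h.py <<'E'
import numpy as np, cv2
from scipy.optimize import least_squares
from workcell import imaging
P={n:imaging.camera_params(n) for n in("scene","top")}
OFF={"top":(290,145),"scene":(225,170)}
def proj(n,X):
    p=P[n];K=np.array([[p['fx'],0,p['cx']],[0,p['fy'],p['cy']],[0,0,1]])
    return cv2.projectPoints(np.asarray(X,float).reshape(-1,3),p['rvec'],p['tvec'],K,None)[0][:,0]
def px(n,c): return (np.asarray(c,float)+.5)/6-.5+OFF[n]
def tri(ct,cs,f=True):
    if f: ct,cs=px("top",ct),px("scene",cs)
    r=least_squares(lambda X:np.r_[(proj("top",X)[0]-ct),(proj("scene",X)[0]-cs)],[600,0,50])
    return r.x,r.fun
def f2w(p,X):
    X=np.atleast_2d(X);c,s=np.cos(p[2]),np.sin(p[2])
    return np.c_[p[0]+c*X[:,0]-s*X[:,1],p[1]+s*X[:,0]+c*X[:,1],X[:,2]]
E
cat > fit.py <<'E'
from h import *
F=[[95,78,12],[95,-78,12],[-155,-78,12],[-155,78,12],[65,182,12],[-45,182,12]]
T=[(300,75),(583,78),(585,540),(297,537),(103,125),(100,328)]
S=[(325,475),(65,355),(335,45),(575,145),(552,517),(660,350)]
r=least_squares(lambda q:np.r_[(proj("top",f2w(q[:3],F)+[0,0,q[3]])-px("top",T)).ravel(),(proj("scene",f2w(q[:3],F)+[0,0,q[3]])-px("scene",S)).ravel()],[600,-100,0,0],loss='soft_l1')
q=r.x;print(q,np.round(r.fun.reshape(-1,2),1).tolist())
H=[[55,55,0],[55,-55,0],[-55,-55,0],[-55,55,0]]
T=[(343,203),(555,203),(558,415),(343,415)];S=[(367,290),(185,220),(280,88),(477,148)]
c,s=np.cos(q[2]),np.sin(q[2])
for h,t,u in zip(H,T,S):
    X,e=tri(t,u);d=X[:2]-q[:2]
    print(h,X.round(),"fixture",np.round([c*d[0]+s*d[1],-s*d[0]+c*d[1],X[2]]),e.round(1))
X,e=tri((276,135),(418,177));print("bar",X,e,"pred",f2w(q,[[28,95,158]]))
E
python3 fit.py
```

```text
[ 5.75441571e+02 -1.46491458e+02 -2.13665015e-02 -5.23613618e+00] [[-0.6, -0.2], [0.6, 0.2], [0.5, 0.7], [-1.0, 0.3], [-0.2, 0.0], [-0.4, -0.0], [0.4, 0.2], [-1.1, 0.1], [-0.9, 0.4], [0.4, -0.6], [-0.1, -0.3], [-0.3, 0.5]]
[55, 55, 0] [593. -92.  48.] fixture [17. 55. 48.] [-0.1  0.  -0.1 -0. ]
[55, -55, 0] [ 592. -200.   44.] fixture [ 18. -53.  44.] [-0.8  0.5 -0.9 -0.1]
[-55, -55, 0] [ 485. -205.   39.] fixture [-89. -61.  39.] [ 0.9 -0.5  1.   0.1]
[-55, 55, 0] [483. -91.  45.] fixture [-94.  53.  45.] [ 0.1 -0.   0.1  0. ]
bar [605.09394241 -52.07486534 157.38704241] [-0.47410456  0.23073008 -0.47798035 -0.05174908] pred [[605.46484304 -52.11135886 158.        ]]
```

Triangulated, the fixture housing measures about 110 mm and its top is about 45 mm up, so it is the one meant. It sits about 37 mm short of home. The fixture is at (575.5, -146.5) with yaw -0.021, and the bar triangulates to within 1 mm of where the text puts it. I'll approach at height with the jaws turned along fixture y.

>>> carry_out([
  [[0, 0, 0], [0, 0, -0.084], 0.5],
  [[0, 0, 0], [0, 0, -0.084], 0.5],
  [[0, 0, 0], [0, 0, -0.084], 0.5],
  [[-0.036, -0.015, 0], [0, 0, 0], 0.5],
  [[-0.036, -0.015, 0], [0, 0, 0], 0.5],
  [[-0.036, -0.015, 0], [0, 0, 0], 0.5],
  [[-0.036, -0.015, 0], [0, 0, 0], 0.5],
  [[-0.036, -0.015, 0], [0, 0, 0], 0.5],
  [[-0.036, -0.015, 0], [0, 0, 0], 0.5],
  [[-0.036, -0.015, 0], [0, 0, 0], 0.5],
  [[-0.036, -0.015, 0], [0, 0, 0], 0.5],
])

```text
t: 1.02
ee_pos: [455.7, 474.2, 222.3]
orientation: [-0.034, -3.141, 0.001]
ft_force: [-0.1, 0.1, 0.8]
width: 44.0
```

>>> carry_out([
  [[0, -0.038, 0], [0, 0, 0], 0.5],
  [[0, -0.038, 0], [0, 0, 0], 0.5],
  [[0, -0.038, 0], [0, 0, 0], 0.5],
  [[0, -0.038, 0], [0, 0, 0], 0.5],
  [[0, -0.038, 0], [0, 0, 0], 0.5],
  [[0, -0.038, 0], [0, 0, 0], 0.5],
  [[0, -0.038, 0], [0, 0, 0], 0.5],
  [[0, -0.038, 0], [0, 0, 0], 0.5],
  [[0, -0.038, 0], [0, 0, 0], 0.5],
  [[0, -0.038, 0], [0, 0, 0], 0.5],
  [[0, -0.038, 0], [0, 0, 0], 0.5],
  [[0, -0.038, 0], [0, 0, 0], 0.5],
])

```text
t: 2.02
ee_pos: [443.7, 17.9, 222.6]
orientation: [-0.034, -3.141, 0.0]
ft_force: [0.1, 0.4, 0.1]
width: 44.0
```

```bash
cat > st.py <<'E'
import numpy as np
from scipy.spatial.transform import Rotation as R
from workcell import readout
q=[575.44,-146.49,-0.0214]
o=readout.get_obs();d=o['ee_pos'];c,s=np.cos(q[2]),np.sin(q[2]);a=d[:2]-q[:2]
M=R.from_rotvec(o['orientation']).as_matrix()
print("t",o['t'],"fix",np.round([c*a[0]+s*a[1],-s*a[0]+c*a[1],d[2]],1),"F",o['ft_force'].round(1),"w",round(o['width'],1))
print("qpos",o['qpos'].round(3),"tool y yaw err",round(np.arctan2(-M[0,1],M[1,1])-q[2],4),"z",M[:,2].round(3))
E
python3 st.py
```

```text
t 2.0167 fix [-135.2  161.5  222.6] F [0.1 0.4 0.1] w 44.0
qpos [ 0.013  0.154  2.013 -0.     0.974 -1.536] tool y yaw err -0.0001 z [-0. -0. -1.]
```

>>> carry_out([
  [[0, -0.04, 0], [0, 0, 0], 0.5],
  [[0, -0.04, 0], [0, 0, 0], 0.5],
  [[0, -0.04, 0], [0, 0, 0], 0.5],
  [[0, -0.0415, 0], [0, 0, 0], 0.5],
  [[0, 0, 0.035], [0, 0, 0], 0.5],
  [[0, 0, 0.035], [0, 0, 0], 0.5],
  [[0, 0, 0.035], [0, 0, 0], 0.5],
  [[0, 0, 0.035], [0, 0, 0], 0.5],
  [[0, 0, 0.0], [0, 0, 0], 0.5],
  [[0, 0, 0], [0, 0, 0], 0.5],
])

```text
t: 2.85
ee_pos: [439.3, -141.4, 81.5]
orientation: [-0.034, -3.137, -0.003]
ft_force: [-0.3, 0.1, 0.4]
width: 43.7
```

```bash
python3 st.py
python3 - <<'E'
from workcell import imaging
import cv2
for n,(x,y) in (("top",(290,145)),("scene",(225,150))):
    a=imaging.get_image(n)[y:y+110,x:x+130,::-1]; cv2.imwrite(f"pics/{n}1.png",cv2.resize(a,None,fx=5,fy=5,interpolation=cv2.INTER_CUBIC))
E
```

```text
t 2.85 fix [-136.2    2.2   81.5] F [-0.3  0.1  0.4] w 43.7
qpos [-0.337  0.427  2.069 -0.     0.651 -1.886] tool y yaw err -0.0005 z [-0.005  0.002 -1.   ]
```

View pics/scene1.png

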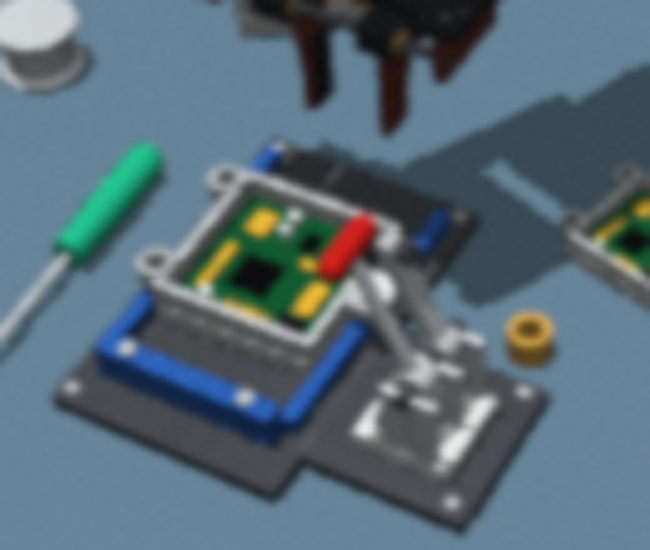

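View pics/top1.png

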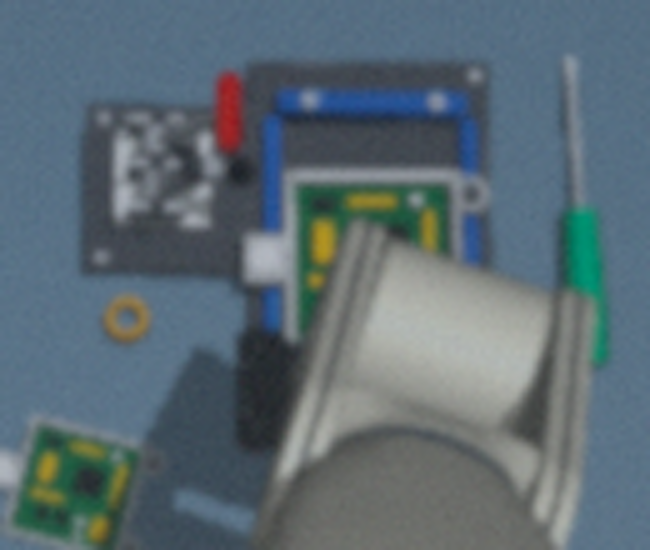

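The fingers hang behind the housing at scene (395,120) in the crop, clear of the rails, and the lever is still open. Now I'll descend and push gently.

>>> carry_out([
  [[0, -0.002, 0.025], [0, 0, 0], 0.5],
  [[0, 0, 0.02], [0, 0, 0], 0.5],
  [[0, 0, 0.01], [0, 0, 0], 0.5],
  [[0, 0, 0], [0, 0, 0], 0.5],
  [[-0.01, 0, 0], [0, 0, 0], 0.5],
  [[-0.01, 0, 0], [0, 0, 0], 0.5],
  [[-0.004, 0, 0], [0, 0, 0], 0.5],
  [[0, 0, 0], [0, 0, 0], 0.5],
])

```text
t: 3.62
ee_pos: [467.6, -144.9, 28.9]
orientation: [0.033, 3.138, -0.002]
ft_force: [0.8, -0.3, 0.6]
width: 44.3
```

```bash
python3 st.py
```

```text
t 3.6167 fix [-107.8   -0.7   28.9] F [ 0.8 -0.3  0.6] w 44.3
qpos [-0.325  0.555  2.028  0.     0.555 -1.874] tool y yaw err 0.0001 z [ 0.004 -0.001 -1.   ]
```

>>> carry_out([
  [[-0.002, 0, 0.003], [0, 0, 0], 0.5],
  [[-0.003, 0, 0], [0, 0, 0], 0.5],
  [[-0.003, 0, 0], [0, 0, 0], 0.5],
  [[-0.003, 0, 0], [0, 0, 0], 0.5],
  [[-0.003, 0, 0], [0, 0, 0], 0.5],
  [[-0.003, 0, 0], [0, 0, 0], 0.5],
  [[-0.003, 0, 0], [0, 0, 0], 0.5],
])

```text
t: 4.2
ee_pos: [483.3, -144.5, 24.4]
orientation: [-0.034, -3.138, -0.001]
ft_force: [-4.2, 1.0, 1.7]
width: 44.1
```

>>> carry_out([
  [[-0.003, 0, 0], [0, 0, 0], 0.5],
  [[-0.003, 0, 0], [0, 0, 0], 0.5],
  [[-0.003, 0, 0], [0, 0, 0], 0.5],
  [[-0.003, 0, 0], [0, 0, 0], 0.5],
])

```text
t: 4.53
ee_pos: [497.1, -145.1, 24.6]
orientation: [0.034, 3.141, -0.0]
ft_force: [-1.5, -0.3, -1.3]
width: 43.6
```

```bash
python3 st.py
```

```text
t 4.5333 fix [-78.3  -0.3  24.6] F [-1.5 -0.3 -1.3] w 43.6
qpos [-0.307  0.589  1.964 -0.     0.589 -1.856] tool y yaw err -0.0004 z [ 0. -0. -1.]
```

Contact shows as a few newtons of friction. About 13 mm remains.

>>> carry_out([
  [[-0.003, 0, 0], [0, 0, 0], 0.5],
  [[-0.003, 0, 0], [0, 0, 0], 0.5],
  [[-0.002, 0, 0], [0, 0, 0], 0.5],
  [[-0.001, 0, 0], [0, 0, 0], 0.5],
])

```text
t: 4.87
ee_pos: [506.2, -145.3, 24.7]
orientation: [0.034, 3.141, -0.0]
ft_force: [-2.9, 0.2, 0.3]
width: 44.0
```

>>> carry_out([
  [[-0.001, 0, 0], [0, 0, 0], 0.5],
  [[-0.001, 0, 0], [0, 0, 0], 0.5],
])

```text
t: 5.03
ee_pos: [507.5, -145.3, 24.7]
orientation: [-0.034, -3.141, -0.0]
ft_force: [-4.1, 0.1, 0.7]
width: 43.9
```

>>> carry_out([
  [[-0.001, 0, 0], [0, 0, 0], 0.5],
  [[-0.001, 0, 0], [0, 0, 0], 0.5],
])

```text
t: 5.2
ee_pos: [509.6, -145.4, 24.7]
orientation: [-0.034, -3.141, -0.0]
ft_force: [-7.1, -1.2, 4.8]
width: 44.3
```

```bash
python3 st.py
```

```text
t 5.2 fix [-65.9  -0.3  24.7] F [-7.1 -1.2  4.8] w 44.3
qpos [-0.3    0.6    1.937 -0.     0.606 -1.849] tool y yaw err -0.0004 z [-0.  0. -1.]
```

>>> carry_out([
  [[-0.001, 0, 0], [0, 0, 0], 0.5],
  [[0, 0, 0], [0, 0, 0], 0.5],
])

```text
t: 5.37
ee_pos: [509.6, -145.4, 24.7]
orientation: [-0.034, -3.139, -0.0]
ft_force: [-7.2, -0.9, 4.6]
width: 44.1
```

>>> carry_out([
  [[-0.001, 0, 0], [0, 0, 0], 0.5],
  [[0, 0, 0], [0, 0, 0], 0.5],
])

```text
t: 5.53
ee_pos: [509.6, -145.3, 24.6]
orientation: [-0.034, -3.137, -0.001]
ft_force: [-9.1, -1.9, 7.9]
width: 44.2
```

```bash
python3 st.py
```

```text
t 5.5333 fix [-65.9  -0.2  24.6] F [-9.1 -1.9  7.9] w 44.2
qpos [-3.000e-01  6.010e-01  1.934e+00 -1.000e-03  6.110e-01 -1.848e+00] tool y yaw err -0.0002 z [-0.004  0.001 -1.   ]
```

>>> carry_out([
  [[-0.0015, 0, -0.001], [0, 0, 0], 0.5],
  [[-0.0015, 0, 0], [0, 0, 0], 0.5],
  [[0, 0, 0], [0, 0, 0], 0.5],
])

```text
t: 5.78
ee_pos: [509.5, -145.3, 24.7]
orientation: [-0.033, -3.131, -0.002]
ft_force: [-16.9, -6.6, 6.0]
width: 43.6
```

```bash
python3 st.py
python3 - <<'E'
from workcell import imaging
import cv2
for n,(x,y) in (("top",(290,145)),("scene",(225,150))):
    a=imaging.get_image(n)[y:y+110,x:x+130,::-1]; cv2.imwrite(f"pics/{n}2.png",cv2.resize(a,None,fx=5,fy=5,interpolation=cv2.INTER_CUBIC))
E
```

```text
t 5.7833 fix [-65.9  -0.2  24.7] F [-16.9  -6.6   6. ] w 43.6
qpos [-0.299  0.602  1.93  -0.003  0.619 -1.846] tool y yaw err 0.0 z [-0.01   0.002 -1.   ]
```

View pics/scene2.png

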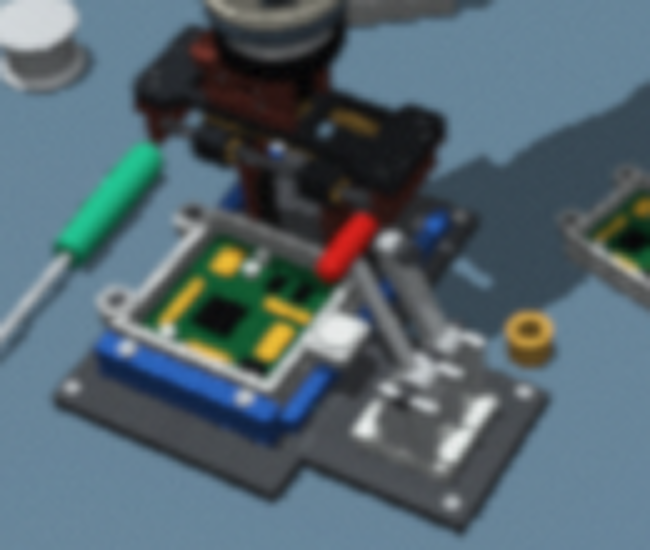

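View pics/top2.png

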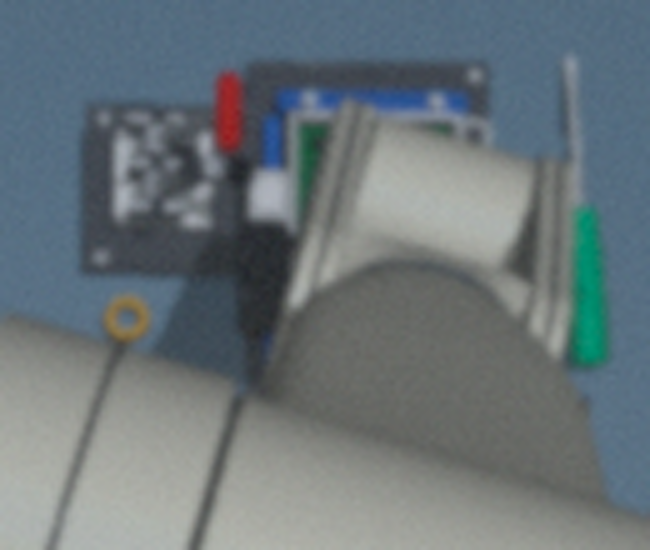

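The housing sits against the stop: in the scene crop its front edge meets the blue bar at (190,370). TCP x stayed at -65.9, equal to home plus the finger half-width, while the force rose to 17 N. Now I'll back off, lift and close the fingers for the lever.

>>> carry_out([
  [[0.005, 0, 0], [0, 0, 0], 0.5],
  [[0.01, 0, 0], [0, 0, 0], 0.5],
  [[0.015, 0, 0], [0, 0, 0], 0.5],
  [[0, 0, -0.02], [0, 0, 0], 0.5],
  [[0, 0, -0.04], [0, 0, 0], 1],
  [[0, 0, -0.04], [0, 0, 0], 1],
  [[0, 0, -0.04], [0, 0, 0], 1],
  [[0, 0, -0.04], [0, 0, 0], 1],
  [[0, 0, -0.02], [0, 0, 0], 1],
  [[0, 0, 0], [0, 0, 0], 1],
])

```text
t: 6.72
ee_pos: [488.2, -145.8, 231.3]
orientation: [0.034, 3.13, -0.005]
ft_force: [0.3, -0.1, 0.4]
width: 7.2
```

```bash
python3 st.py
```

```text
t 6.7167 fix [-87.2  -1.2 231.3] F [ 0.3 -0.1  0.4] w 7.2
qpos [-0.314  0.237  1.882  0.     1.011 -1.863] tool y yaw err -0.0002 z [ 0.011 -0.003 -1.   ]
```

>>> carry_out([
  [[-0.029, 0.0115, 0], [0, 0, 0], 1],
  [[-0.029, 0.0115, 0], [0, 0, 0], 1],
  [[-0.029, 0.0115, 0], [0, 0, 0], 1],
  [[-0.029, 0.0115, 0], [0, 0, 0], 1],
  [[0, 0, 0.03], [0, 0, 0], 1],
  [[0, 0, 0.03], [0, 0, 0], 1],
  [[0, 0, 0.01], [0, 0, 0], 1],
  [[0, 0, 0], [0, 0, 0], 1],
  [[0, 0, 0], [0, 0, 0], 1],
])

```text
t: 7.47
ee_pos: [601.3, -101.4, 155.2]
orientation: [-0.034, -3.14, -0.0]
ft_force: [-0.4, 0.6, 0.5]
width: 0.3
```

```bash
python3 st.py
python3 - <<'E'
from workcell import imaging
import cv2
for n,(x,y) in (("scene",(225,150)),):
    a=imaging.get_image(n)[y:y+110,x:x+130,::-1]; cv2.imwrite(f"pics/{n}3.png",cv2.resize(a,None,fx=5,fy=5,interpolation=cv2.INTER_CUBIC))
E
```

```text
t 7.4667 fix [ 24.9  45.6 155.2] F [-0.4  0.6  0.5] w 0.3
qpos [-0.187  0.484  1.711  0.     0.948 -1.735] tool y yaw err -0.0006 z [-0.001  0.    -1.   ]
```

View pics/scene3.png

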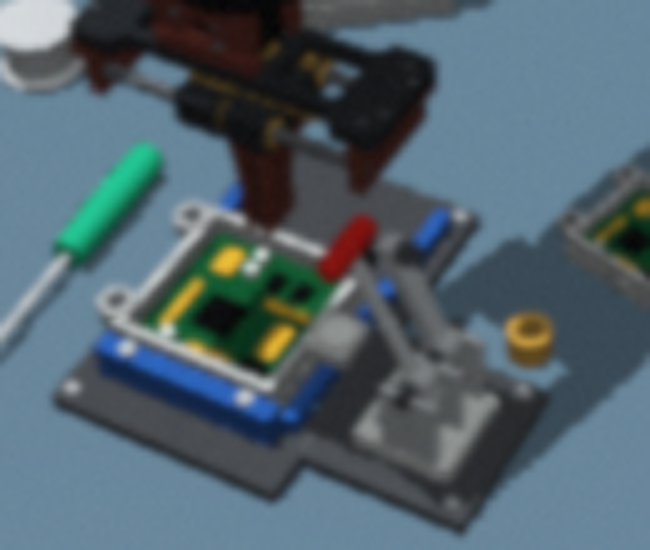

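The fingertip at (265,215) is on the housing side of the red bar at (347,247), at the right height. The gripper body stays well above the bar. Now I'll push.

>>> carry_out([
  [[-0.002, 0.008, 0.007], [0, 0, 0], 1],
  [[0, 0.01, 0], [0, 0, 0], 1],
  [[0, 0.008, 0], [0, 0, 0], 1],
  [[0, 0.006, 0], [0, 0, 0], 1],
  [[0, 0.006, 0], [0, 0, 0], 1],
  [[0, 0.006, 0], [0, 0, 0], 1],
])

```text
t: 8.02
ee_pos: [606.2, -58.9, 150.8]
orientation: [0.031, 3.137, -0.007]
ft_force: [-0.8, -12.1, 9.2]
width: 0.3
```

```bash
python3 st.py
```

```text
t 8.0167 fix [ 28.9  88.2 150.8] F [ -0.8 -12.1   9.2] w 0.3
qpos [-0.115  0.486  1.719 -0.005  0.932 -1.662] tool y yaw err 0.0013 z [ 0.004 -0.004 -1.   ]
```

>>> carry_out([
  [[0, 0.007, 0.001], [0, 0, 0], 1],
  [[0, 0.007, 0], [0, 0, 0], 1],
  [[0, 0.007, 0], [0, 0, 0], 1],
  [[0, 0.007, 0], [0, 0, 0], 1],
  [[0, 0.007, 0], [0, 0, 0], 1],
  [[0, 0.007, 0], [0, 0, 0], 1],
])

```text
t: 8.52
ee_pos: [606.6, -15.6, 149.1]
orientation: [0.033, 3.139, -0.003]
ft_force: [0.3, -5.0, 1.7]
width: 0.5
```

```bash
python3 st.py
```

```text
t 8.5167 fix [ 28.4 131.5 149.1] F [ 0.3 -5.   1.7] w 0.5
qpos [-0.045  0.486  1.724 -0.002  0.928 -1.593] tool y yaw err 0.0003 z [ 0.003 -0.002 -1.   ]
```

>>> carry_out([
  [[0, 0.007, 0], [0, 0, 0], 1],
  [[0, 0.007, 0], [0, 0, 0], 1],
  [[0, 0.007, 0], [0, 0, 0], 1],
  [[0, 0.007, 0], [0, 0, 0], 1],
  [[0, 0.006, 0], [0, 0, 0], 1],
  [[0, 0.006, 0], [0, 0, 0], 1],
  [[0, 0, 0], [0, 0, 0], 1],
])

```text
t: 9.1
ee_pos: [606.5, 26.1, 147.7]
orientation: [-0.033, -3.141, -0.001]
ft_force: [-0.2, 0.8, -0.4]
width: 0.2
```

```bash
python3 st.py
python3 - <<'E'
from workcell import imaging
import cv2
for n,(x,y) in (("scene",(225,150)),):
    a=imaging.get_image(n)[y:y+110,x:x+130,::-1]; cv2.imwrite(f"pics/{n}4.png",cv2.resize(a,None,fx=5,fy=5,interpolation=cv2.INTER_CUBIC))
E
```

```text
t 9.1 fix [ 27.3 173.3 147.7] F [-0.2  0.8 -0.4] w 0.2
qpos [ 2.300e-02  4.890e-01  1.723e+00  1.000e-03  9.300e-01 -1.527e+00] tool y yaw err 0.0006 z [-0.     0.001 -1.   ]
```

View pics/scene4.png

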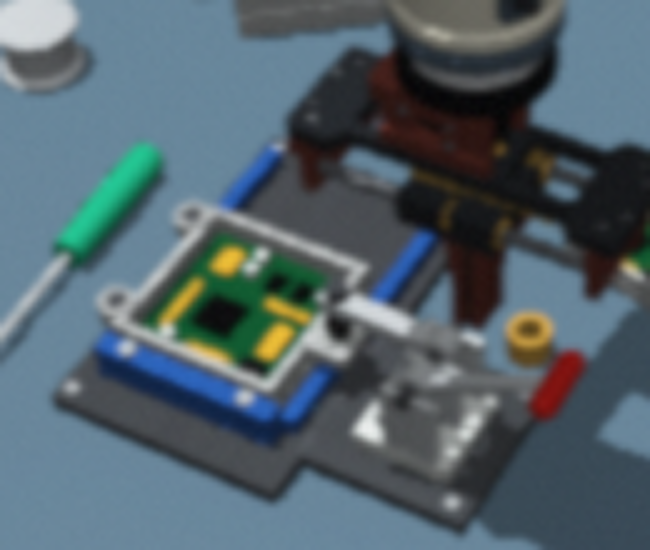

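The clamp snapped over: the bar is now at crop (557,385), and the arm is level with its pad on the lug at (340,325). I'll retract up and clear, then check.

>>> carry_out([
  [[0, -0.01, -0.03], [0, 0, 0], 1],
  [[0, 0, -0.04], [0, 0, 0], 1],
  [[0, 0, -0.04], [0, 0, 0], 1],
  [[0.02, 0, -0.03], [0, 0, 0], 1],
  [[0.03, 0.02, 0], [0, 0, 0], 1],
  [[0.03, 0.03, 0], [0, 0, 0], 1],
  [[0.03, 0.03, 0], [0, 0, 0], 1],
  [[0.03, 0.03, 0], [0, 0, 0], 1],
  [[0.03, 0.03, 0], [0, 0, 0], 1],
  [[0, 0.04, 0], [0, 0, 0], 1],
  [[0, 0.04, 0], [0, 0, 0], 1],
  [[0, 0, 0], [0, 0, 0], 1],
])

```text
t: 10.15
ee_pos: [443.1, 241.4, 288.4]
orientation: [0.028, 3.14, 0.005]
ft_force: [-0.1, -0.7, 0.3]
width: 0.3
```

```bash
python3 st.py
python3 - <<'E'
from workcell import imaging
from h import *
import cv2
for n,(x,y) in (("top",(290,145)),("scene",(225,170))):
    i=imaging.get_image(n)[:,:,::-1]; cv2.imwrite(f"pics/{n}5.png",i)
    cv2.imwrite(f"pics/{n}5c.png",cv2.resize(i[y:y+100,x:x+130],None,fx=6,fy=6,interpolation=cv2.INTER_CUBIC))
    q=[575.44,-146.49,-0.0214]
    print(n,"pred bar",((proj(n,f2w(q,[[28,221,112]]))-OFF[n]+.5)*6-.5).round(),"home corners",((proj(n,f2w(q,[[55,55,46],[55,-55,46],[-55,-55,46],[-55,55,46]]))-OFF[n]+.5)*6-.5).round().tolist())
E
```

```text
t 10.15 fix [-140.6  384.9  288.4] F [-0.1 -0.7  0.3] w 0.3
qpos [ 0.474  0.166  1.828  0.002  1.145 -1.08 ] tool y yaw err 0.0035 z [ 0.002  0.003 -1.   ]
top pred bar [[ 17. 151.]] home corners [[343.0, 132.0], [554.0, 136.0], [554.0, 344.0], [341.0, 340.0]]
scene pred bar [[668. 347.]] home corners [[325.0, 347.0], [133.0, 265.0], [258.0, 124.0], [442.0, 197.0]]
```

View pics/top5c.png

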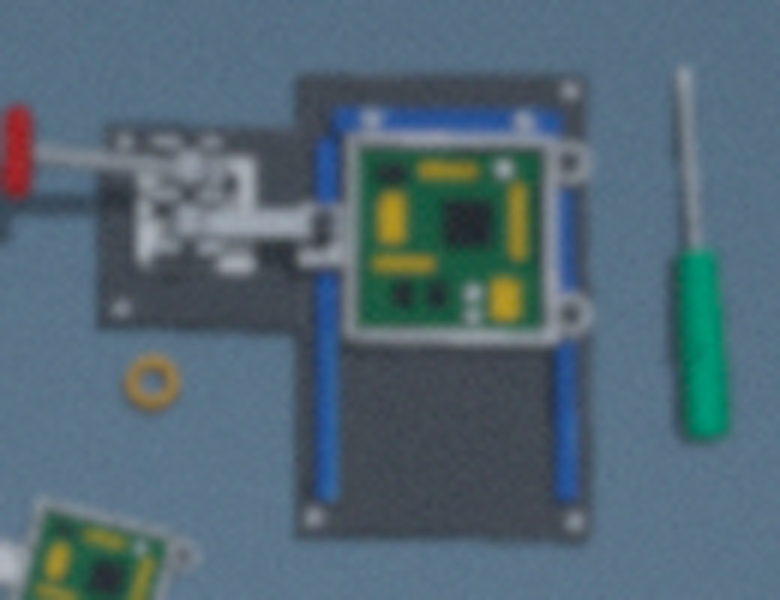

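View pics/scene5c.png

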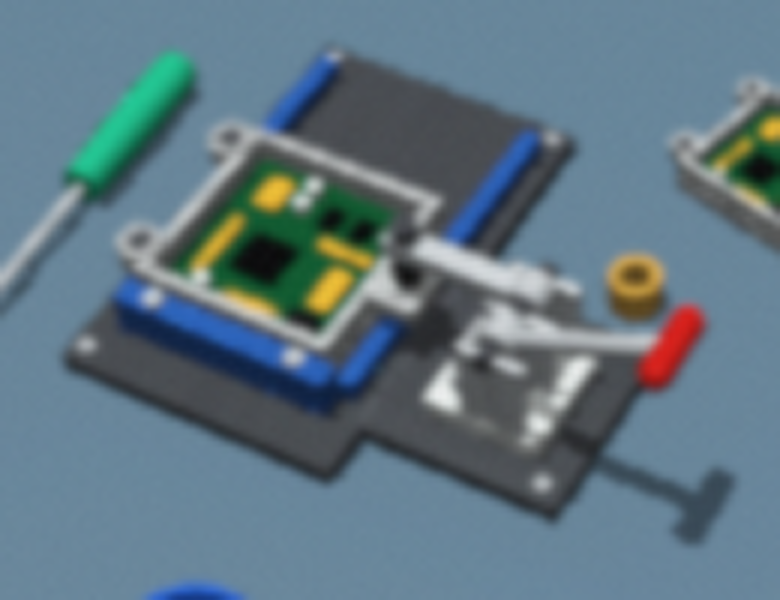

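View pics/top5.png

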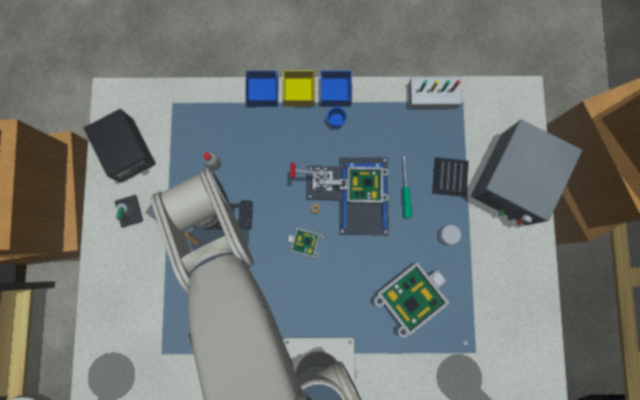

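The bar is at the predicted locked place: top crop (17,151), scene (672,347). The housing corners match home within about 1 px in the top view, the pad is on the lug, and the other things have not moved.

```bash
python3 -c "
from workcell import close_job
print(close_job())"
```

```text
the job is handed in; nothing more can be done
None
```

The housing is fully home against the blue stop, and the toggle clamp is locked with its pad on the lug. I handed the job in at about 10 s.

**Housing:** I pushed it about 37 mm with two spread fingers, low on its flat side. It stopped at the home position and did not move further as I raised the push to 17 N.

**Clamp:** I pushed the red bar with closed fingers, at most about 15 N, until it went past the dead point and snapped over.

**Last checks:**
- The bar is within 1 px of its predicted locked position in both views.
- The housing corners match home within about 1 px in the top view and about 2 px in the scene view.
- The arm is level and its pad is on the lug.
- The tool force is about zero and the robot is clear of everything.
- The screwdriver, brass ring and other loose things that are in view look unmoved. In the last top picture the arm partly hides the brush, so I couldn't fully check it; nothing came near it.

**One disagreement:** my first fit put the fixture plate about 5 mm too low. I relied on the heights given in the text, and the contact and lever behaviour agreed with those.

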